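Unlock a trailer coupler and lift its tongue off the ball

TASK

On the red-plated coupler stand, turn the lock selector on top of the tongue clockwise until its pointer sits in the detent at the three-pip mark, which unlocks the latch. Then pull the T-handled latch on the coupler head sideways against its spring, and with the latch held out lift the tongue by that handle until the head is raised at least 60 mm, well clear of the ball. Finish while still holding it up by the T-handle (the tongue falls if let go), and leave the tools and parts lying around where they are.

Things in the scene. Friction and masses are not known exactly. Their poses are not given: they have to be found in the camera images.
- stand: coupler stand bolted to the bench. Origin: on the bench under the ball's axis; x runs along the tongue from ball to pivot, y to the side the latch is pulled to, z up. Red base plate x -75 to 325, y -135 to 135, 14 mm thick. 50 mm ball on a post at x = y = 0. The tongue, a grey 48 mm square beam at 98 mm height, runs from the coupler head over the ball to a pivot between two cheeks at x = 260 mm.
- ball_top (a point): top of the tow ball, 110 mm above the bench; the coupler head covers it at the start
- tongue (a joint): pitch of the tongue about its pivot, rad: 0 = down on the ball (start), grows as the head is lifted, stop at 0.6. 0.23 raises the head by 60 mm. Lifting takes about 6 to 11 N at the T-handle; let go, it falls back.
- tongue_pivot (a point): pivot axis of the tongue, 98 mm above the bench, 260 mm from the ball axis; the tongue turns about this y axis. Axes pitch with the tongue: x from head to pivot, y sideways.
- latch (a joint): sideways travel of the latch slide, m: 0 = closed (start), grows along +y of the stand, stop at 0.024. Spring 6 N at 0, 12 N at the stop; it shuts when let go. Its foot hooks under a keeper on the ball post, clear from 0.016 on; before that the tongue cannot lift (pull first, then lift). It moves only 0.006 (0.010 if forced) while the selector is not at three pips.
- handle: T-handle of the latch, on top of the coupler head. Origin: centre of its crossbar, 176 mm above the bench with the tongue down, over the ball with the latch closed. Plain steel crossbar 50 mm long (x, along the tongue), 16 mm wide (y, the pull direction), 22 mm high, on a 12 mm round stem, 29 mm above the rails on the head. Grasp from above across its width.
- selector (a joint): angle of the lock selector, rad, growing clockwise seen from above. Spring detents at 0 (one pip), 0.65 (two pips), 1.30 (three pips), each with about 0.06 of play; stops at -0.06 and 1.37. Starts at one or two pips. Crossing between detents takes about 0.15 to 0.3 N m. Only three pips frees the latch.
- selector_grip (a point): grip point of the selector on its axis, 169 mm above the bench (tongue down), 130 mm from the ball axis towards the pivot. Black bar grip 46 x 13 mm, top at 179 mm, bottom at 143 mm on a 78 mm disc. x axis: along the bar to its pointer (aluminium line); y across the bar. Pips stand on the dial around the disc, pivot side; at two pips the pointer is along the tongue.
- spanner: steel open-end spanner, 170 mm long, lying on the red base plate; leave it alone
- big_nut: round steel nut, 38 mm across, 18 mm high, on the red base plate; leave it alone
- spare_ball: spare tow ball standing on its foot, 50 mm ball, 73 mm high, on the red base plate; leave it alone
- mallet: hammer with wooden handle, 270 mm long, lying on the bench to the left; leave it alone
- grease_tin: closed tin, 90 mm across, 85 mm high, on the bench to the left; leave it alone
- bolt_tray: open grey tray 160 x 120 x 40 mm, on the bench to the right; leave it alone
- bearing: steel bearing ring, 62 mm across, 18 mm high, on the bench to the right; leave it alone

How it is judged:
On the way, in this order (a step that is already met when the one before it is completed fails the run):
1. the selector is turned to the three-pip detent with the tongue still down (value of joint selector between 1.12 and 1.45 rad and value of joint tongue below 0.03 rad), for 0.2 s.
2. the latch is pulled sideways clear of its keeper while the tongue is still down (value of joint latch above 0.012 m and value of joint tongue below 0.06 rad), for 0.05 s.
3. the tongue is raised off the ball by the handle (value of joint tongue above 0.2 rad and contact force between the fingers and handle above 2 N), for 0.2 s.
At the end, for the whole second after the job is handed in: Tongue held at least 0.20 rad up (head about 52 mm; 60 asked), steady within 0.05 rad/s, fingers pressing on the T-handle with over 2 N; selector still at the three-pip detent (1.12 to 1.45 rad); every loose tool and part within 40 mm of its start (all of step 3 and velocity of joint tongue between -0.05 and 0.05 rad/s and value of joint selector between 1.12 and 1.45 rad and distance of each of spanner, big_nut, spare_ball, mallet, grease_tin, bolt_tray, bearing from where it was at the start of the episode below 0.04 m); the arm keeps its last pose, push and grip.
It fails at once if a tool or part lying around is knocked more than 40 mm from its place (distance of any of spanner, big_nut, spare_ball, mallet, grease_tin, bolt_tray, bearing from where it was at the start of the episode above 0.04 m).
It also fails if it takes over 48 s, if anything falls off the work surface, if the arm or the gripper's body presses on something with over 40 N, if the wrist force passes 120 N, or if a joint passes its speed limit or range.

ROBOT

A 6-joint arm with a two-finger parallel gripper is mounted at the origin on the work surface. World frame = base frame: x ahead of the robot, y to its left, z up, the work surface at z = 0. Lengths are in m, angles in rad, forces in N, time in s.
With the tool pointing down it reaches from about 0.35 to 0.975 m from the base axis. Payload 17.4 kg.
Tool frame: the origin (TCP) lies at the very end of the fingers, on their centre line; the grasp point (between the pads) lies 19 mm behind it (arm.tcp_to_grasp is the distance from the TCP to the grasp point, in m); y points along the fingers, x is the direction in which the jaws open and shut, and the axes are right-handed (so a half turn about y gives the same grasp; the last joint's range is limited). The gripper opens to 85 mm and grips with 20 to 120 N. Pads are 22 mm wide; open, the fingers measure 114 mm over their backs; the gripper's body (76 mm by 85 mm) begins 54 mm behind the grasp point. The pads swing forward as they close: fully open they stand 13 mm farther back than shut.
Start: joints at [1.263, 0.116, 1.442, -0, 1.584, -0.038], TCP at [0.18, 0.651, 0.231] pointing down, gripper open.
Joint ranges: [-2.83, 2.83], [-0.83, 2.19], [0.07, 2.5], [-1.14, 4.28], [0.01, 3], [-2.97, 2.97]. Speed limits (rad/s): [1.89, 1.89, 2.22, 3.14, 3.14, 3.14].

INTERFACE

Orientations are given as a unit quaternion [w, x, y, z].
In Python, from plant import arm, read_camera, camera_info, job gives the robot as it stands.
- The arm moves only by the tool servo_tool, never from a script. Its argument "deltas" is a list of rows, each a list of 3 entries, a list of its own where there are three numbers: the opening, from 0 (shut) to 1 (fully open), then the shift along the world's x, y, z in cm, then the turn, a rotation vector about the world's x, y, z in rad. In form: [[fingers, [x, y, z], [ax, ay, az]], ...]. A call has 1 to 8 rows; each row is the pose to reach, as a shift and turn from the pose commanded when the call began; what a row does not reach only later rows make up. A row lasts 1/12 s, in which the tool goes at most 41.7 mm and 7.16 degrees, less where a joint would pass 70% of its speed; a pose out of reach is approached as far as the arm can. A call with a gripper value outside its range is refused whole. The fingers move at their own pace and stop on an object; "grip_force" is the grip in N (left out, the last holds). Time passes only in rows, so rows that repeat a pose let the fingers close. It gives the time, the measured TCP pose, the force and the opening at its end, in the units of the state.
- arm.get_state(): the state, without advancing time (a new reading comes with each control period).
- read_camera(name): name is "side" or "top"; returns the picture (384x512x3 uint8, red, green, blue); there is no depth.
- camera_info(name): a dict with "fx", "fy", "cx", "cy" (pixels), "R" (3x3) and "t" (3): a world point X has camera coordinates R X + t. Camera axes: x right, y down, z forward; pixel columns grow to the right and rows downward; lengths in m; the calibration is good to about 2 mm. A picture is of the moment at which its call begins. camera_info takes no time and is no camera call.
- job.close_job(): hands the job in, once; it reports no verdict.
The state is a dict: "t": time; "joint_positions": joint angles; "joint_vel": joint speeds; "tau": joint torques, N m; "eef_pos": TCP position; "tool_rot": TCP orientation; "wrist_force": force on the tool from outside, world axes, zero at the start; "wrist_torque": the same for the moment, N m; "width": finger opening in m.
Only numpy, scipy, OpenCV 4.12 (cv2) and the standard library are available. Lean on these libraries where they do the work, as an engineer would, in place of code of your own. Each camera call takes 0.05 s, during which the arm holds its last target.

## Working session

There is one attempt and no reset: what is moved stays moved. The work goes in short steps, Python scripts to look and compute and a tool call to move; the robot and the scene stay as the last step left them, time stands still between calls to the robot, and variables do not carry over. Pictures are saved under pics/ and viewed, and the job is handed in when it is done.

Besides the shell and the picture viewer there is one more tool, called after "Emit:" as name([rows], argument=value, ...), one row to a line, values as JSON. servo_tool: Moves the arm, as the interface text tells. Its arguments: {"type":"object","properties":{"deltas":{"type":"array","items":{"type":"array"}},"grip_force":{"type":"number"}},"required":["deltas"]}

```bash
mkdir -p pics; ls; python3 - <<'E'
from plant import arm, read_camera, camera_info, job
import cv2
s=arm.get_state(); print({k:(v if not hasattr(v,'round') else v) for k,v in s.items()})
for n in("side","top"):
    im=read_camera(n); cv2.imwrite(f"pics/{n}0.png",im[:,:,::-1]); print(n,camera_info(n))
E
```

```text
pics
{'t': 0.0, 'joint_positions': array([ 1.26319872e+00,  1.16503807e-01,  1.44226134e+00,  6.21865290e-06,
        1.58403125e+00, -3.78093230e-02]), 'joint_vel': array([ 1.36613619e-05,  6.67847912e-04, -3.07656019e-04,  1.13080307e-03,
        7.30457889e-04, -7.03807840e-04]), 'tau': array([-8.29320288e-04, -7.31964612e+01, -6.32512879e+01, -3.97509712e-05,
        6.14059056e-03, -1.65561039e-05]), 'eef_pos': array([0.17985938, 0.65039244, 0.23055261]), 'tool_rot': array([-0.56245743,  0.56294332,  0.42786558, -0.42856446]), 'wrist_force': array([-0.37083014, -0.93596149,  0.22631801]), 'wrist_torque': array([ 0.01692216, -0.02429307, -0.03584828]), 'width': 0.08553511084450914}
side {'fx': 361.7418222266052, 'fy': 361.7418222266052, 'cx': 258.0614887092895, 'cy': 191.00223138042304, 'R': array([[ 0.80502307, -0.59323829, -0.00248852],
       [-0.34411433, -0.46353722, -0.81652836],
       [ 0.48324237,  0.6581805 , -0.57729996]]), 't': array([-0.46584519,  0.30723273,  1.16478668])}
top {'fx': 453.5688558786572, 'fy': 453.5688558786572, 'cx': 251.8448629454616, 'cy': 197.2085508070738, 'R': array([[ 1.42085347e-02, -9.99894385e-01,  3.05542968e-03],
       [-9.86230685e-01, -1.45177684e-02, -1.64736975e-01],
       [ 1.64763935e-01, -6.72687484e-04, -9.86332800e-01]]), 't': array([-0.02687347,  0.5889909 ,  1.98709357])}
```

View pics/side0.png

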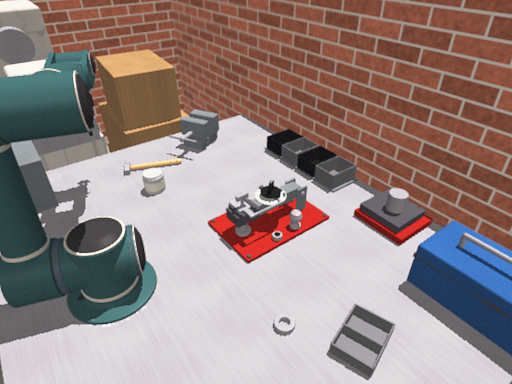

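View pics/top0.png

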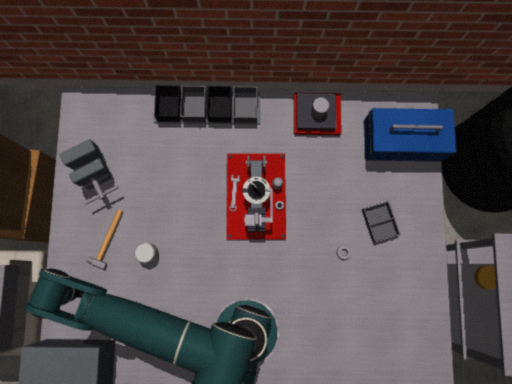

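```bash
cat > h.py <<'E'
import numpy as np, cv2
from plant import arm, read_camera, camera_info, job
def ray(n,u,v):
    c=camera_info(n); R=np.array(c['R']);t=np.array(c['t'])
    d=R.T@np.array([(u-c['cx'])/c['fx'],(v-c['cy'])/c['fy'],1.]); return -R.T@t,d
def onz(n,u,v,z):
    o,d=ray(n,u,v); return o+d*(z-o[2])/d[2]
def proj(n,X):
    c=camera_info(n); p=np.array(c['R'])@np.array(X)+np.array(c['t']); return np.array([c['fx']*p[0]/p[2]+c['cx'],c['fy']*p[1]/p[2]+c['cy']])
def tri(u1,u2):
    (o1,d1),(o2,d2)=ray("side",*u1),ray("top",*u2)
    A=np.stack([d1,-d2],1); s=np.linalg.lstsq(A,o2-o1,rcond=None)[0]
    a,b=o1+s[0]*d1,o2+s[1]*d2; return (a+b)/2,np.linalg.norm(a-b)
def crop(im,u,v,w,h,k,name):
    c=im[v:v+h,u:u+w,::-1]; cv2.imwrite(name,cv2.resize(c,None,fx=k,fy=k,interpolation=cv2.INTER_CUBIC))
E
python3 - <<'E'
from h import *
S=cv2.imread('pics/side0.png')[:,:,::-1];T=cv2.imread('pics/top0.png')[:,:,::-1]
crop(S,200,165,140,100,5,'pics/sc.png'); crop(T,215,145,80,100,6,'pics/tc.png')
for n,I in(('top',T),('side',S)):
    I=I.astype(int); m=((I[...,0]>120)&(I[...,1]<60)&(I[...,2]<60)).astype(np.uint8)
    if n=='top': m[:145]=0
    cs=cv2.findContours(m,cv2.RETR_EXTERNAL,cv2.CHAIN_APPROX_NONE)[0]
    m2=m.copy()
    c=max(cs,key=cv2.contourArea); 
    if n=='side':
        cs=[k for k in cs if cv2.boundingRect(k)[0]<330 and cv2.contourArea(k)>20]; c=np.vstack(cs)
    else: c=np.vstack([k for k in cs if cv2.contourArea(k)>10])
    r=cv2.minAreaRect(c); print(n,r)
    if n=='top':
        W=np.array([onz(n,*p[0],.014)[:2] for p in c]); rr=cv2.minAreaRect(W.astype(np.float32)); print(rr,cv2.boxPoints(rr))
E
```

```text
top ((256.0, 196.5), (85.0, 58.0), 90.0)
((0.6017491817474365, -0.03728902339935303), (0.3960605561733246, 0.26499876379966736), 1.331045150756836) [[ 0.40069455  0.09057456]
 [ 0.40685016 -0.1743527 ]
 [ 0.8028038  -0.16515261]
 [ 0.7966482   0.09977466]]
side ((268.70001220703125, 220.9000244140625), (53.218414306640625, 109.56732940673828), 63.43495178222656)
```

View pics/sc.png

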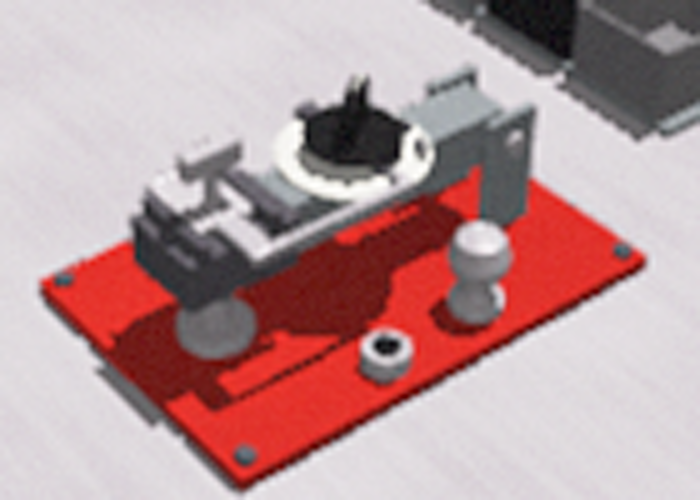

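View pics/tc.png

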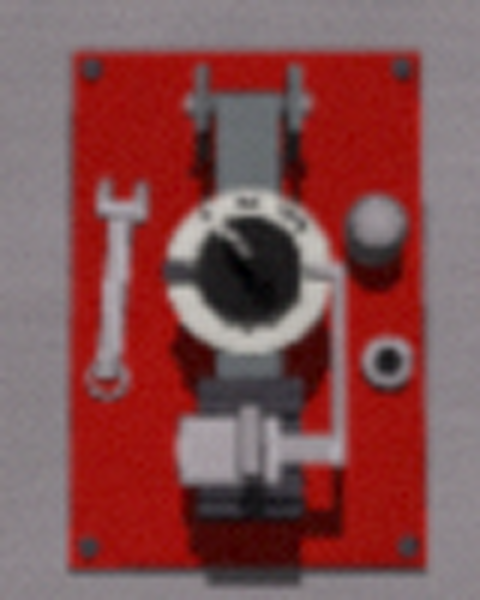

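```bash
python3 - <<'E'
from h import *
T=cv2.imread('pics/top0.png')[:,:,::-1].astype(int)
m=((T[...,0]>90)&(T[...,1]<60)&(T[...,2]<60)).astype(np.uint8); m[:145]=0;m[250:]=0
# edge fits, subpixel via red-ness
def px(u,v,k=6,u0=215,v0=145): return (u0+(u+.5)/k-.5, v0+(v+.5)/k-.5)
L=[];Rr=[];
red=np.clip((T[...,0]-T[...,1])/np.median((T[...,0]-T[...,1])[m>0]),0,1)
for v in range(160,235):
    row=red[v]; 
    l=next(u for u in range(220,240) if row[u]>.5); L.append(onz('top',l-1+(.5-row[l-1])/(row[l]-row[l-1]),v,.014)[:2])
    r=next(u for u in range(295,275,-1) if row[u]>.5); Rr.append(onz('top',r+1-(.5-row[r+1])/(row[r]-row[r+1]),v,.014)[:2])
for E in(L,Rr):
    E=np.array(E); p=np.polyfit(E[:,0],E[:,1],1); print('slope',p, 'y at .6',np.polyval(p,.6))
B=[];Tp=[]
for u in list(range(232,245))+list(range(270,280)):
    col=red[:,u]
    t=next(v for v in range(146,170) if col[v]>.5);Tp.append(onz('top',u,t-1+(.5-col[t-1])/(col[t]-col[t-1]),.014)[:2])
    b=next(v for v in range(248,225,-1) if col[v]>.5);B.append(onz('top',u,b+1-(.5-col[b+1])/(col[b]-col[b+1]),.014)[:2])
for E in(Tp,B):
    E=np.array(E); p=np.polyfit(E[:,1],E[:,0],1); print('slope',p,np.polyval(p,-.037))
print('bolts',[onz('top',*px(*q),.017)[:2].round(4) for q in((91,69),(402,69),(89,547),(407,546))])
print('handle',onz('top',*px(250,440),.187),'sel disc',onz('top',*px(248,271),.143))
for n in ['pivotL']: print(onz('top',*px(191,104),.098),onz('top',*px(305,104),.098))
E
```

```text
slope [0.01357018 0.08987048] y at .6 0.09801258190324699
slope [ 0.01688958 -0.18019596] y at .6 -0.17006220937933314
slope [-0.01505902  0.80215598] 0.8027131617193726
slope [-0.02046949  0.40384786] 0.4046052334772026
bolts [array([0.7861, 0.0866]), array([ 0.7897, -0.1533]), array([0.4175, 0.0799]), array([ 0.4217, -0.1583])]
handle [ 0.47942549 -0.03776922  0.187     ] sel disc [ 0.60629393 -0.03529516  0.143     ]
[0.73948573 0.00801613 0.098     ] [ 0.74074743 -0.07627667  0.098     ]
```

```bash
python3 - <<'E'
from h import *
from scipy.spatial.transform import Rotation as R
s=arm.get_state();q=s['tool_rot'];r=R.from_quat([q[1],q[2],q[3],q[0]]);M=r.as_matrix();print(M.round(3),s['t'],np.arctan2(M[1,0],M[0,0]))
def px(u,v,k,u0,v0): return (u0+(u+.5)/k-.5, v0+(v+.5)/k-.5)
S=lambda u,v:px(u,v,5,200,165); T=lambda u,v:px(u,v,6,215,145)
print('post',tri(S(305,110),T(172,271)))
print('handle',tri(S(211,155),T(250,440)), proj('side',(.479,-.038,.176)),S(211,155))
print('sel',proj('side',(.6087,-.036,.179)),S(355,105))
E
```

```text
[[ 0.267 -0.    -0.964]
 [ 0.964 -0.001  0.267]
 [-0.001 -1.     0.   ]] 0.1 1.3009734233177213
post (array([0.60698984, 0.01976763, 0.13025036]), np.float64(0.001927403671994127))
handle (array([ 0.48064055, -0.03780099,  0.17542736]), np.float64(0.000407751651792327)) [241.49816869 195.64846496] (241.8, 195.6)
sel [270.3060416  182.39235186] (270.6, 185.6)
```

Emit:
servo_tool([
  [1,[15,-25,1],[0,0,0.4]],
  [1,[15,-25,1],[0,0,0.4]],
  [1,[15,-25,1],[0,0,0.4]],
  [1,[15,-25,1],[0,0,0.4]],
  [1,[15,-25,1],[0,0,0.4]],
  [1,[15,-25,1],[0,0,0.4]],
  [1,[15,-25,1],[0,0,0.4]],
  [1,[15,-25,1],[0,0,0.4]],
], grip_force=60)

```text
t: 0.77
eef_pos: [0.3326, 0.396, 0.2418]
tool_rot: [-0.467, 0.468, 0.531, -0.53]
wrist_force: [-0.4, 0.1, -0.1]
width: 0.0854
```

Emit:
servo_tool([
  [1,[14,-22,0],[0,0,0.35]],
  [1,[14,-22,0],[0,0,0.35]],
  [1,[14,-22,0],[0,0,0.35]],
  [1,[14,-22,0],[0,0,0.35]],
  [1,[14,-22,0],[0,0,0.35]],
  [1,[14,-22,0],[0,0,0.35]],
  [1,[14,-22,0],[0,0,0.35]],
])

```text
t: 1.35
eef_pos: [0.4711, 0.1775, 0.2411]
tool_rot: [0.367, -0.367, -0.604, 0.604]
wrist_force: [-0.5, 0.4, 0.4]
width: 0.0854
```

Emit:
servo_tool([
  [1,[13,-20,0],[0,0,0.18]],
  [1,[13.6,-21.2,0],[0,0,0.185]],
  [1,[13.6,-21.2,0],[0,0,0.185]],
  [1,[13.6,-21.2,0],[0,0,0.185]],
  [1,[13.6,-21.2,0],[0,0,0.185]],
  [1,[13.6,-21.2,0],[0,0,0.185]],
  [1,[13.6,-21.2,0],[0,0,0.185]],
  [1,[13.6,-21.2,0],[0,0,0.185]],
])

```text
t: 2.02
eef_pos: [0.6065, -0.0334, 0.2402]
tool_rot: [0.311, -0.31, -0.635, 0.636]
wrist_force: [0.2, -0.0, -0.4]
width: 0.0855
```

```bash
cat > look.py <<'E'
from h import *
import sys
k=sys.argv[1]
S=read_camera('side');T=read_camera('top')
a=cv2.resize(S[130:270,190:350,::-1],None,fx=4,fy=4,interpolation=cv2.INTER_CUBIC)
cv2.imwrite(f'pics/s{k}.png',a); b=cv2.resize(T[145:245,205:305,::-1],None,fx=5,fy=5,interpolation=cv2.INTER_CUBIC); cv2.imwrite(f'pics/t{k}.png',b)
s=arm.get_state();q=s['tool_rot']
from scipy.spatial.transform import Rotation as R
M=R.from_quat([q[1],q[2],q[3],q[0]]).as_matrix()
print(s['t'],s['eef_pos'].round(4),'yaw',np.arctan2(M[1,0],M[0,0]).round(3),'tilt',M[:,1].round(3),'F',s['wrist_force'].round(1),'T',s['wrist_torque'].round(2),'w',s['width'].round(4),'q',s['joint_positions'].round(2))
E
python3 look.py 1
```

```text
Traceback (most recent call last):
  File "look.py", line 10, in <module>
    print(s['t'],s['eef_pos'].round(4),'yaw',np.arctan2(M[1,0],M[0,0]).round(3),'tilt',M[:,1].round(3),'F',s['wrist_force'].round(1),'T',s['wrist_torque'].round(2),'w',s['width'].round(4),'q',s['joint_positions'].round(2))
                                                                                                                                                                        ^^^^^^^^^^^^^^^^
AttributeError: 'float' object has no attribute 'round'
```

```bash
sed -i "s/s\['width'\].round(4)/round(s['width'],4)/" look.py; python3 look.py 1
```

```text
2.2167 [ 0.6054 -0.0302  0.2415] yaw 2.237 tilt [ 0.  0. -1.] F [-0.7  0.3 -0.8] T [-0.03 -0.02  0.01] w 0.0852 q [-0.09 -0.04  1.58  0.    1.6  -2.33]
```

View pics/s1.png

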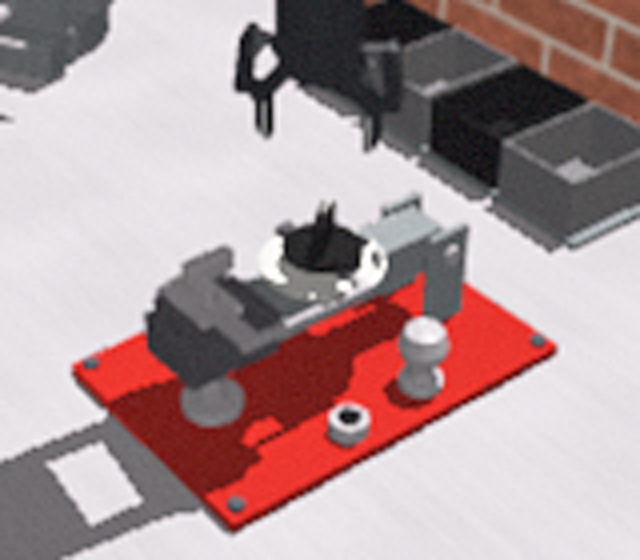

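View pics/t1.png

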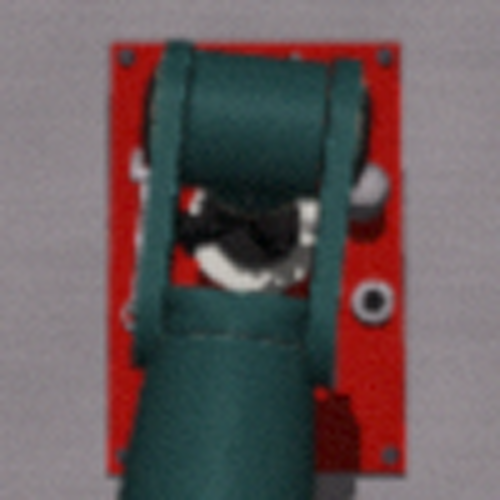

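Emit:
servo_tool([
  [1,[0.2,-0.55,0],[0,0,0]],
  [1,[0.2,-0.55,-2],[0,0,0]],
  [1,[0.2,-0.55,-4],[0,0,0]],
  [1,[0.2,-0.55,-6],[0,0,0]],
  [1,[0.2,-0.55,-8],[0,0,0]],
  [1,[0.2,-0.55,-8.8],[0,0,0]],
  [1,[0.2,-0.55,-8.8],[0,0,0]],
  [1,[0.2,-0.55,-8.8],[0,0,0]],
])

```text
t: 2.88
eef_pos: [0.608, -0.0366, 0.1541]
tool_rot: [-0.309, 0.309, 0.636, -0.636]
wrist_force: [-0.1, -0.2, 0.8]
width: 0.0853
```

```bash
python3 look.py 2
```

```text
2.9833 [ 0.6084 -0.0368  0.155 ] yaw 2.236 tilt [ 0.002 -0.    -1.   ] F [ 0.6 -0.1  0.2] T [ 0.    0.05 -0.01] w 0.0855 q [-0.1   0.    1.68 -0.    1.45 -2.34]
```

View pics/s2.png

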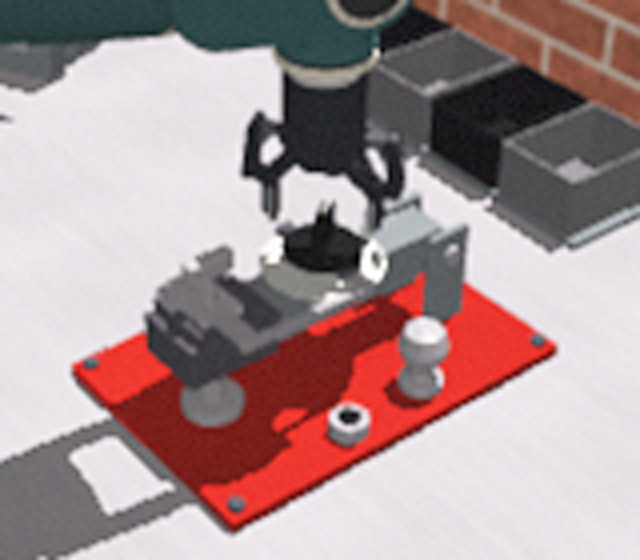

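Emit:
servo_tool([
  [0.1,[0,0,-0.2],[0,0,0]],
  [0.0,[0,0,-0.2],[0,0,0]],
  [0,[0,0,-0.2],[0,0,0]],
  [0,[0,0,-0.2],[0,0,0]],
  [0,[0,0,-0.2],[0,0,0]],
  [0,[0,0,-0.2],[0,0,0]],
  [0,[0,0,-0.2],[0,0,0]],
  [0,[0,0,-0.2],[0,0,0]],
], grip_force=50)

```text
t: 3.65
eef_pos: [0.6081, -0.0371, 0.1516]
tool_rot: [0.309, -0.31, -0.636, 0.636]
wrist_force: [2.0, -3.0, 1.2]
width: 0.0123
```

```bash
python3 look.py 3
```

```text
3.75 [ 0.6081 -0.0371  0.1516] yaw 2.236 tilt [ 0.001 -0.    -1.   ] F [ 1.3 -2.7  1.9] T [-0.55 -0.29 -0.03] w 0.0122 q [-0.1   0.01  1.69 -0.    1.45 -2.34]
```

View pics/s3.png

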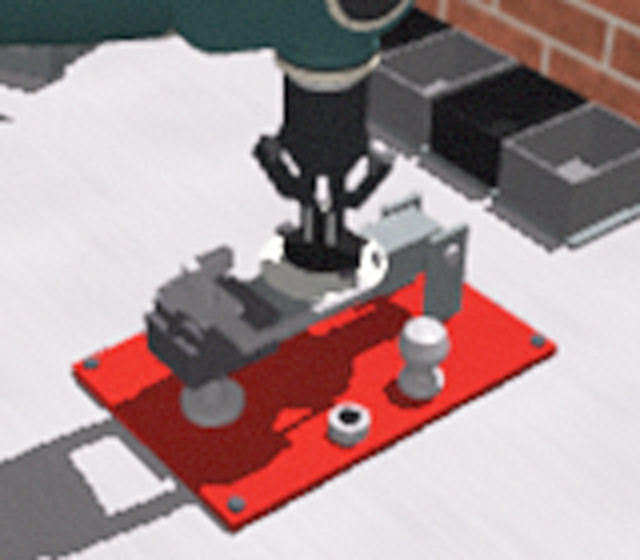

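Emit:
servo_tool([
  [0,[0,0,0],[0,0,-0.09]],
  [0,[0,0,0],[0,0,-0.18]],
  [0,[0,0,0],[0,0,-0.27]],
  [0,[0,0,0],[0,0,-0.36]],
  [0,[0,0,0],[0,0,-0.45]],
  [0,[0,0,0],[0,0,-0.54]],
  [0,[0,0,0],[0,0,-0.63]],
  [0,[0,0,0],[0,0,-0.65]],
])

```text
t: 4.42
eef_pos: [0.6078, -0.0362, 0.1515]
tool_rot: [-0.498, 0.497, 0.503, -0.502]
wrist_force: [-1.8, 5.3, 5.4]
width: 0.0123
```

Emit:
servo_tool([
  [0,[0,0,0],[0,0,-0.09]],
  [0,[0,0,0],[0,0,-0.18]],
  [0,[0,0,0],[0,0,-0.27]],
  [0,[0,0,0],[0,0,-0.36]],
  [0,[0,0,0],[0,0,-0.45]],
  [0,[0,0,0],[0,0,-0.54]],
  [0,[0,0,0],[0,0,-0.63]],
  [0,[0,0,0],[0,0,-0.66]],
])

```text
t: 5.08
eef_pos: [0.6082, -0.0352, 0.1516]
tool_rot: [0.634, -0.632, -0.316, 0.314]
wrist_force: [1.8, 13.0, 3.4]
width: 0.0121
```

Emit:
servo_tool([
  [0,[0,0,0],[0,0,0]],
  [0,[0,0,0],[0,0,0]],
  [0,[0,0,0],[0,0,0]],
  [0,[0,0,0],[0,0,0]],
])

```text
t: 5.42
eef_pos: [0.6082, -0.0352, 0.1516]
tool_rot: [0.633, -0.631, -0.317, 0.316]
wrist_force: [2.1, 12.4, 3.3]
width: 0.0122
```

```bash
python3 look.py 4
```

```text
5.5167 [ 0.6082 -0.0352  0.1516] yaw 0.929 tilt [ 0.001  0.003 -1.   ] F [ 3.1 12.8  2.5] T [ 2.33 -0.31  0.  ] w 0.0119 q [-0.1   0.01  1.69  0.    1.45 -1.03]
```

View pics/s4.png

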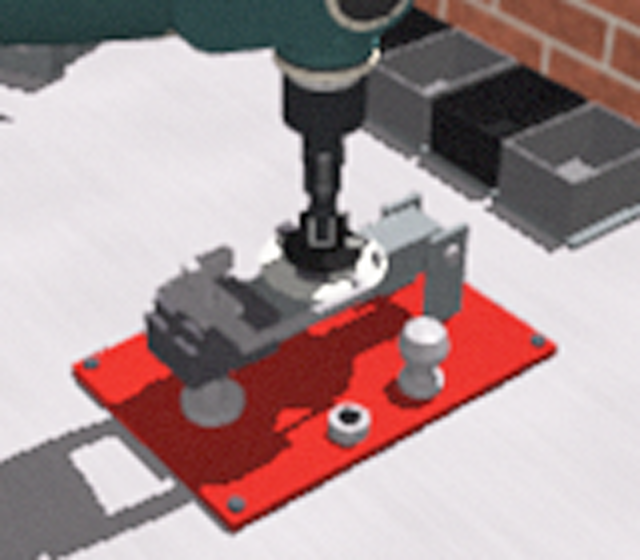

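Emit:
servo_tool([
  [0.3,[0,0,0],[0,0,0]],
  [0.8,[0,0,0],[0,0,0]],
  [0.8,[0,0,0],[0,0,0]],
  [0.8,[0,0,0],[0,0,0]],
  [0.8,[0,0,2],[0,0,0]],
  [0.8,[0,0,4],[0,0,0]],
  [0.8,[0,0,7],[0,0,0]],
  [0.8,[0,0,9],[0,0,0]],
])

```text
t: 6.18
eef_pos: [0.608, -0.0371, 0.2436]
tool_rot: [-0.632, 0.633, 0.316, -0.316]
wrist_force: [0.4, 0.9, 0.2]
width: 0.0679
```

Emit:
servo_tool([
  [1,[-4,0,0.5],[0,0,0.1]],
  [1,[-8,0,0.5],[0,0,0.2]],
  [1,[-12.8,-0.2,0.5],[0,0,0.3]],
  [1,[-12.8,-0.2,0.5],[0,0,0.4]],
  [1,[-12.8,-0.2,0.5],[0,0,0.5]],
  [1,[-12.8,-0.2,0.5],[0,0,0.6]],
  [1,[-12.8,-0.2,0.5],[0,0,0.655]],
  [1,[-12.8,-0.2,0.5],[0,0,0.655]],
])

```text
t: 6.85
eef_pos: [0.4798, -0.0391, 0.2464]
tool_rot: [-0.497, 0.497, 0.503, -0.503]
wrist_force: [0.2, -0.6, 0.2]
width: 0.0856
```

```bash
python3 look.py 5
```

```text
6.95 [ 0.4799 -0.039   0.2463] yaw 1.579 tilt [-0. -0. -1.] F [-0.3  0.4  0.1] T [ 0.    0.05 -0.03] w 0.0852 q [-0.13 -0.32  1.82 -0.    1.64 -1.71]
```

View pics/s5.png

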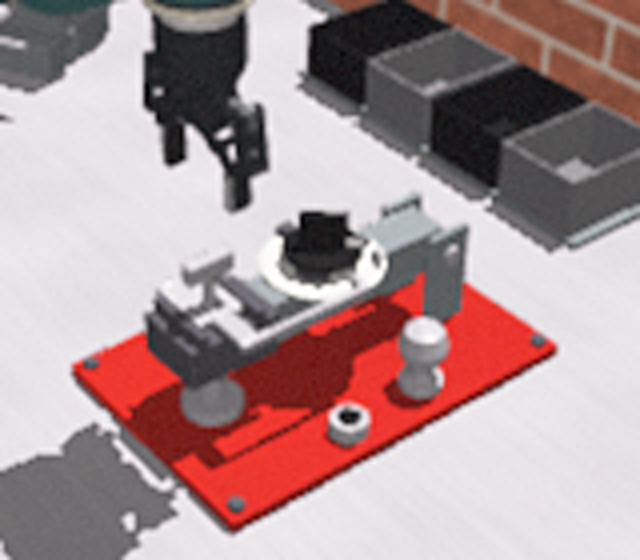

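View pics/t5.png

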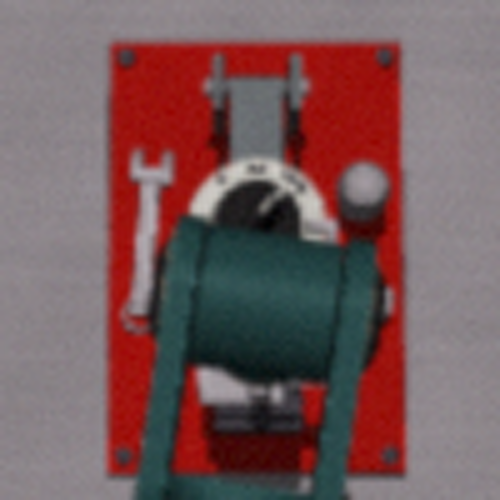

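Emit:
servo_tool([
  [1,[0,0.1,-2],[0,0,0]],
  [1,[0,0.1,-4],[0,0,0]],
  [1,[0,0.1,-6],[0,0,0]],
  [1,[0,0.1,-8],[0,0,0]],
  [1,[0,0.1,-9.2],[0,0,0]],
  [1,[0,0.1,-9.2],[0,0,0]],
  [1,[0,0.1,-9.2],[0,0,0]],
])

```text
t: 7.53
eef_pos: [0.4799, -0.0379, 0.1545]
tool_rot: [0.498, -0.498, -0.502, 0.502]
wrist_force: [-0.4, 0.2, 1.0]
width: 0.0854
```

```bash
python3 look.py 6
```

```text
7.6333 [ 0.4804 -0.038   0.1557] yaw 1.581 tilt [ 0.001 -0.    -1.   ] F [ 0.8  0.4 -0.6] T [0.01 0.   0.01] w 0.0852 q [-0.13 -0.29  1.94 -0.    1.49 -1.71]
```

View pics/s6.png

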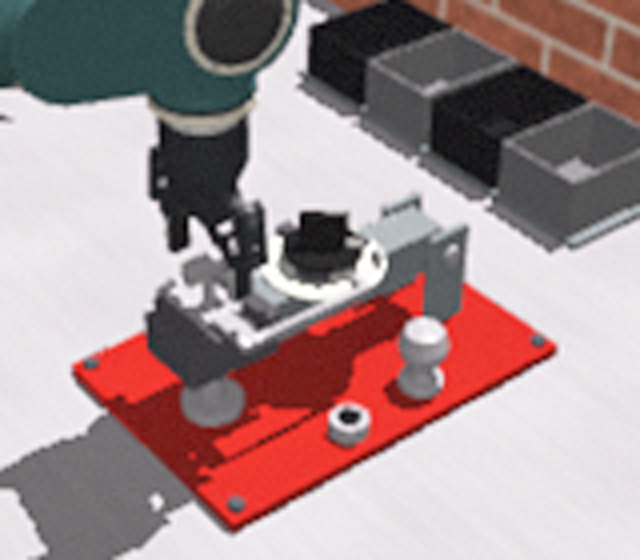

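The fingers straddle the T-bar: left finger tip at (178,248), right at (243,290), bar around (207,268). Closing.

Emit:
servo_tool([
  [0.1,[0,0,0],[0,0,0]],
  [0,[0,0,0],[0,0,0]],
  [0,[0,0,0],[0,0,0]],
  [0,[0,0,0],[0,0,0]],
  [0,[0,0,0],[0,0,0]],
  [0,[0,0,0],[0,0,0]],
  [0,[0,0,0],[0,0,0]],
  [0,[0,0,0],[0,0,0]],
], grip_force=90)

```text
t: 8.3
eef_pos: [0.4799, -0.0381, 0.1546]
tool_rot: [0.497, -0.498, -0.502, 0.503]
wrist_force: [-1.2, -3.0, 5.4]
width: 0.0148
```

```bash
python3 look.py 7
```

```text
8.4 [ 0.48   -0.0381  0.1546] yaw 1.581 tilt [ 0. -0. -1.] F [-2.5 -4.3  5.6] T [-0.5   0.4   0.24] w 0.015 q [-0.13 -0.29  1.94 -0.    1.48 -1.71]
```

View pics/s7.png

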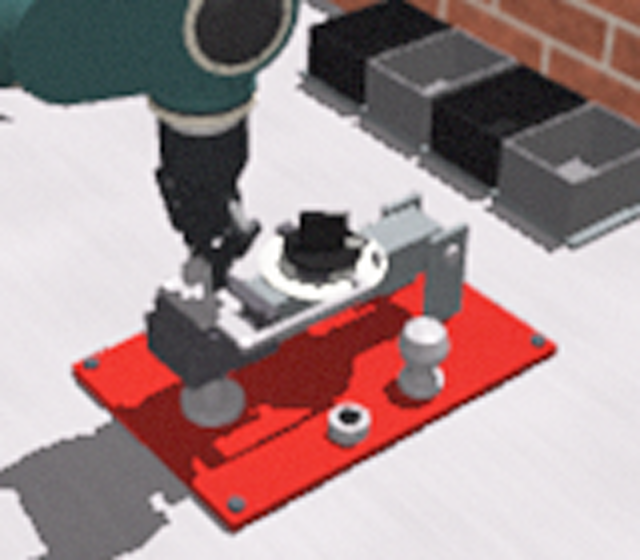

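Bar held (15 mm opening for the 16 mm bar). Pull the latch +y by about 21 mm.

Emit:
servo_tool([
  [0,[0,0.3,0],[0,0,0]],
  [0,[0,0.7,0],[0,0,0]],
  [0,[0,1.1,0],[0,0,0]],
  [0,[0,1.5,0],[0,0,0]],
  [0,[-0.03,1.9,0],[0,0,0]],
  [0,[-0.03,2.15,0],[0,0,0]],
  [0,[-0.03,2.15,0],[0,0,0]],
  [0,[-0.03,2.15,0],[0,0,0]],
])

```text
t: 9.07
eef_pos: [0.4796, -0.0171, 0.1546]
tool_rot: [0.497, -0.498, -0.502, 0.503]
wrist_force: [-3.0, -11.3, 6.0]
width: 0.0148
```

```bash
python3 look.py 8
```

```text
9.1667 [ 0.4797 -0.0172  0.1546] yaw 1.581 tilt [ 0.    -0.002 -1.   ] F [ -2.5 -11.3   6.1] T [-1.49  0.47  0.23] w 0.015 q [-0.09 -0.29  1.95 -0.    1.49 -1.67]
```

View pics/s8.png

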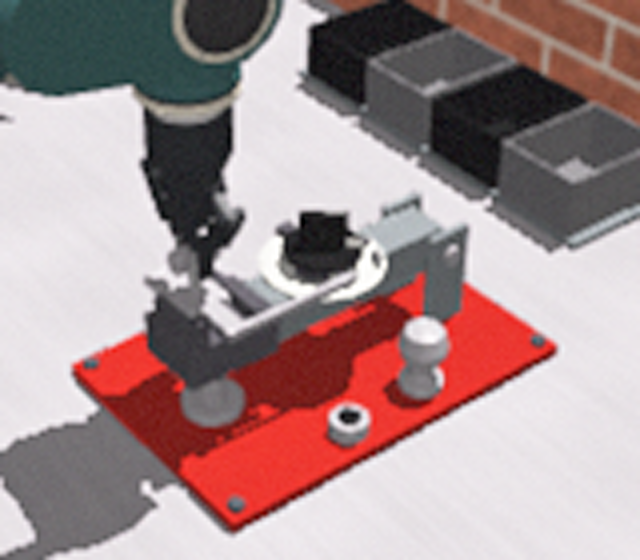

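Emit:
servo_tool([
  [0,[0.1,0,0.45],[0,0.018,0]],
  [0,[0.22,0,0.91],[0,0.035,0]],
  [0,[0.33,0,1.36],[0,0.053,0]],
  [0,[0.46,0,1.81],[0,0.07,0]],
  [0,[0.6,0,2.25],[0,0.088,0]],
  [0,[0.74,0.01,2.69],[-0.002,0.105,0]],
  [0,[0.9,0.01,3.14],[-0.002,0.123,0]],
  [0,[1.05,0.02,3.57],[-0.002,0.14,0]],
])

```text
t: 9.83
eef_pos: [0.4894, -0.0171, 0.189]
tool_rot: [0.531, -0.461, -0.464, 0.538]
wrist_force: [-6.4, -11.2, -5.6]
width: 0.0147
```

```bash
python3 look.py 9
```

```text
9.9333 [ 0.4896 -0.0171  0.1894] yaw 1.581 tilt [-0.143 -0.004 -0.99 ] F [ -9.4 -12.2  -4.5] T [-1.57  0.81  0.5 ] w 0.0151 q [-0.08 -0.18  1.81 -0.01  1.66 -1.66]
```

View pics/s9.png

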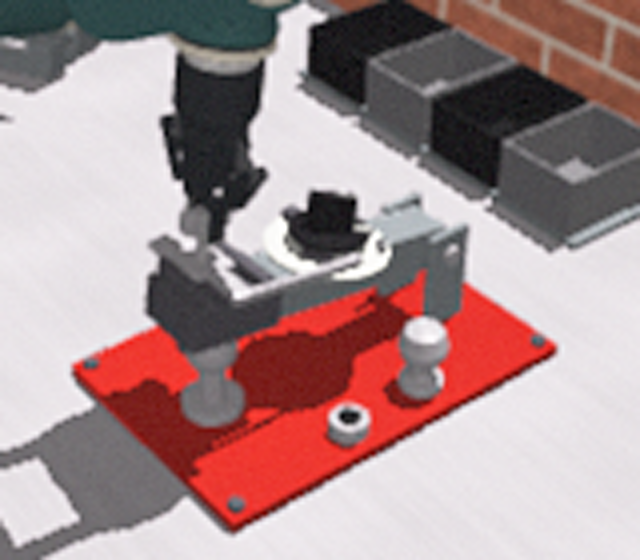

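The head is rising off the ball (ball and post now visible at (212,365)), and the forces are small. Continue along the arc.

Emit:
servo_tool([
  [0,[0.16,0,0.43],[0,0.018,0]],
  [0,[0.33,0,0.86],[0,0.035,0]],
  [0,[0.51,0,1.29],[0,0.053,0]],
  [0,[0.7,0,1.71],[0,0.07,0]],
  [0,[0.9,0,2.13],[0,0.088,0]],
  [0,[1.1,0.01,2.55],[-0.002,0.105,0]],
  [0,[1.32,0.01,2.97],[-0.002,0.123,0]],
  [0,[1.54,0.02,3.39],[-0.002,0.14,0]],
])

```text
t: 10.6
eef_pos: [0.5047, -0.0169, 0.2233]
tool_rot: [0.562, -0.423, -0.425, 0.569]
wrist_force: [-10.6, -12.4, -2.0]
width: 0.015
```

Emit:
servo_tool([
  [0,[0.2,0,0.4],[0,0.018,0]],
  [0,[0.2,0,0.4],[0,0.018,0]],
  [0,[0.2,0,0.4],[0,0.018,0]],
  [0,[0.2,0,0.4],[0,0.018,0]],
  [0,[0.2,0,0.4],[0,0.018,0]],
  [0,[0.2,0,0.4],[0,0.018,0]],
  [0,[0.2,0,0.4],[0,0.018,0]],
  [0,[0.2,0,0.4],[0,0.018,0]],
])

```text
t: 11.27
eef_pos: [0.5068, -0.0169, 0.2271]
tool_rot: [0.566, -0.418, -0.421, 0.573]
wrist_force: [-8.4, -11.1, -2.9]
width: 0.0148
```

```bash
python3 look.py 10; python3 look.py 11
```

```text
11.3667 [ 0.5068 -0.0169  0.2271] yaw 1.58 tilt [-0.296 -0.005 -0.955] F [ -8.6 -11.2  -2.9] T [-1.51  0.57  0.76] w 0.0147 q [-0.07 -0.06  1.65 -0.03  1.85 -1.65]
11.4667 [ 0.5068 -0.0169  0.2271] yaw 1.581 tilt [-0.296 -0.005 -0.955] F [ -8.4 -11.9  -2.8] T [-1.49  0.53  0.71] w 0.0154 q [-0.07 -0.06  1.65 -0.03  1.85 -1.65]
```

View pics/s11.png

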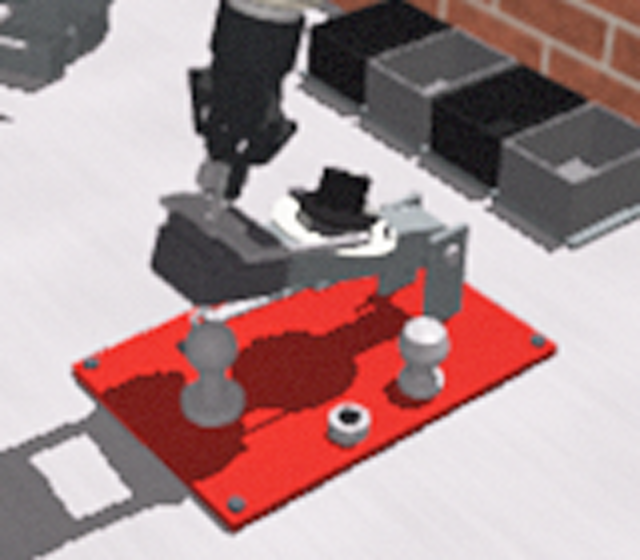

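View pics/t11.png

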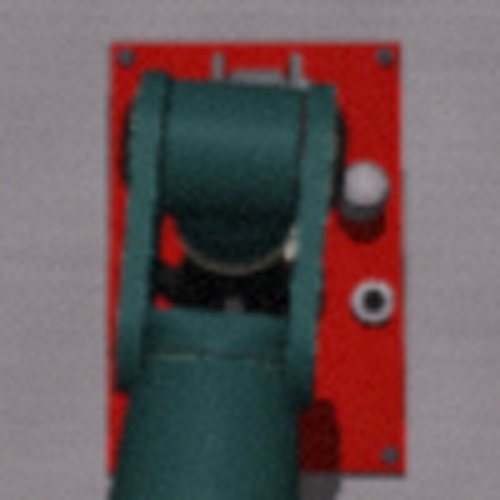

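```bash
python3 - <<'E'
from plant import job,arm
print(arm.get_state()['joint_vel'].round(4)); print(job.close_job())
E
```

```text
[ 0.0006 -0.0021  0.0002 -0.0004 -0.0009  0.001 ]
the job is handed in; nothing more can be done
None
```

The job is handed in at 11.5 s. The tongue is held about 0.29 rad up by the T-handle, which puts the head about 74 mm above the ball.

- **Selector:** I turned it clockwise 1.31 rad from the one-pip mark. The top picture after release showed its pointer at the three-pip mark.
- **Latch:** I gripped the T-handle and pulled it 21 mm sideways, against about 11 N of spring.
- **Lift:** I lifted along the pivot's arc, tilting the tool with the tongue. The ball is clear in the side picture.

**Last checks:**
- The arm was still, with joint speeds below 0.003 rad/s.
- The fingers were 15 mm apart on the 16 mm bar, gripping at 90 N.
- The wrist carried about 15 N, and the latch pull was still 11–12 N.
- The spare ball and nut looked unmoved. The spanner was partly hidden by the arm. I did not look again at the mallet, tin, tray or bearing, but my path stayed above or away from them.
- The tongue angle comes from the tool's tilt and height, not a direct reading. The selector's final position was not measured again after the lift, because the arm hid its pointer from the top camera. In the side view it looked unchanged.

No check failed or disagreed.

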